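Hold the amber filter in the smoke meter's light path

ROBOT

A 7-joint arm with a two-finger parallel gripper is mounted at the origin on a cart in front of the work surface, level with it; the furniture and walls round the work are solid. World frame = base frame: x ahead of the robot, y to its left, z up, the work surface at z = 0. Lengths are in m, angles in rad, forces in N, time in s.
With the tool pointing down it reaches from about 0.35 to 0.9 m from the base axis. Payload 7.2 kg.
Tool frame: the origin (TCP) lies on the centre line of the jaws, within the pads' length; the fingertips stand 11 mm ahead of it and the grasp point (between the pads) lies 8 mm behind it; z points along the fingers, y is the line along which they close (so a half turn about z gives the same grasp; the last joint's range is limited). The gripper opens to 85 mm and grips with 20 to 120 N. Pads are 22 mm wide; open, the fingers measure 114 mm over their backs; the gripper's body (76 mm by 85 mm) begins 54 mm behind the grasp point. The pads swing forward as they close: fully open they stand 13 mm farther back than shut.
Start: joints at [1.187, 0.411, -0.013, 1.596, 0.006, 1.134, -0.082], TCP at [0.194, -0.594, 0.207] pointing down, gripper open.
Joint ranges: [-2.95, 2.95], [-0.29, 1.99], [-1.47, 1.44], [0.14, 2.54], [-1.03, 4.17], [0.13, 1.85], [-2.86, 2.86]. Speed limits (rad/s): [2.39, 2.39, 3.01, 3.01, 3.14, 3.14, 3.14].

INTERFACE

Orientations are given as [roll, pitch, yaw] about the fixed x, y, z axes, in that order (R = Rz(yaw) Ry(pitch) Rx(roll)).
In Python, from plant import robot, vision, sign_off gives the robot as it stands.
- The arm moves only by the tool play_rows, never from a script. Its argument "rows" is a list of rows, each a list of 7 numbers: the shift along the tool's x, y, z in mm, then the turn, a rotation vector about the tool's x, y, z in rad, then the opening, from 0 (shut) to 1 (fully open). In form: [[x, y, z, ax, ay, az, grip], ...]. A call has 1 to 12 rows; each row is the pose to reach, as a shift and turn from the pose commanded when the call began, along the tool's axes at that moment; what a row does not reach only later rows make up. A row lasts 1/10 s, in which the tool goes at most 50 mm and 8.59 degrees, less where a joint would pass 70% of its speed; a pose out of reach is approached as far as the arm can. A call with a gripper value outside its range is refused whole. The fingers move at their own pace and stop on an object; "newtons" is the grip in N (left out, the last holds). Time passes only in rows, so rows that repeat a pose let the fingers close. It gives the time, the measured TCP pose, the force, the opening and the grip force at its end, in the units of the state.
- robot.get_obs(): the state, without advancing time (a new reading comes with each control period).
- vision.camera(name): name is "scene" or "top" or "wrist"; returns the picture (384x512x3 uint8, red, green, blue); there is no depth.
- vision.get_calibration(name): a dict with "vfov" (degrees; the focal length in pixels is half the picture's height over the tangent of half this angle, whatever the lens; pixels are square), "cx", "cy" (the principal point, pixels), "R" (3x3) and "t" (3): a world point X has camera coordinates R X + t; the wrist camera has in their place "hand_eye" (4x4, takes a point from camera to tool coordinates, whose origin is the TCP and whose axes are the flange's). Camera axes: x right, y down, z forward; pixel columns grow to the right and rows downward; lengths in m; the calibration is good to about 2 mm. A picture is of the moment at which its call begins: read the wrist's pose just before it. get_calibration takes no time and is no camera call.
- sign_off(): hands the job in; it is judged then, once.
The state is a dict: "t": time; "joint_positions": joint angles; "joint_velocities": joint speeds; "effort": joint torques, N m; "tool_pos": TCP position; "eef_rot": TCP orientation; "ft_force": force on the tool from outside, world axes, zero at the start; "ft_torque": the same for the moment, N m; "gripper_width": finger opening in m; "gripper_force": force on a finger pad.
Only numpy, scipy, OpenCV 4.12 (cv2) and the standard library are available. Lean on these libraries where they do the work, as an engineer would, in place of code of your own. Each camera call takes 0.05 s, during which the arm holds its last target. There are 200 camera calls.

TASK

Get the smoke meter ready for its check: shut the lamp housing against stray light by folding down the blue inner flap first and then the yellow outer flap over it. Then take the amber filter block out of the rack by its white frosted faces only (never touch its clear faces) and hold it still and upright in the light path, midway between lens and sensor, clear faces square to the light and the black ring on them level with the lens. Finish while holding it there, touching nothing else with it, and leave the green filter block, the wooden block and the axle alone.

Things in the scene. Friction and masses are not known exactly. Their poses are not given: they have to be found in the camera images.
- beam_mid (a point): Middle of the smoke meter's light path, 85 mm above the bench, half-way between the lamp's round lens (+y side, left) and the round sensor (-y side), whose fronts are 90 mm apart. The light runs along this frame's y; z is up. A black cross on the meter's base plate lies right below.
- inner_flap_hinge (a point): Middle of the blue inner flap's hinge line, at the far (+x) rim of the lamp housing, 121.5 mm above the bench; axes as beam_mid, hinge line along y. The flap is a plate 65 mm long from the hinge, 94 mm wide, 3 mm thick; shut, it lies level from the hinge towards -x, its upper face at hinge height.
- outer_flap_hinge (a point): Middle of the hinge line of the yellow outer flap, at the near (-x) rim of the lamp housing, 125.5 mm above the bench; axes as beam_mid. Same plate, 65 x 94 x 3 mm; shut, it lies level from the hinge towards +x, upper face at the hinge height, overlapping the blue flap.
- inner_flap (a joint): Angle of the blue flap in rad: 0 shut and level, 1.57 upright, more leans outwards (+x, away from the housing); limit 2.0. A stiff hinge: it stays where it is left and takes about 1 N to move.
- outer_flap (a joint): Angle of the yellow flap in rad: 0 shut and level, 1.57 upright, more leans outwards (-x, towards the robot); limit 2.0. Stays where it is left, takes about 1 N.
- amber_filter_center (a point): Centre of the amber filter block, half-way up its 76 mm of glass: upright, 26 x 26 x 76 mm, orange cap 18 x 18 x 6 mm on top, 0.12 kg. Two white frosted faces look to its own +x and -x (26 mm apart, 24 mm wide; grip here only), two clear amber faces to its own +y and -y. It stands 12 mm deep in a rack pocket, underside 10 mm above the bench.
- amber_filter_window (a point): Centre of the amber block at the height of the black rings (15 mm across) on its clear faces: 28 mm above its underside, 10 mm below the centre. The light must pass here, along the block's own y.
- amber_filter: The amber filter block; origin at the centre of its underside, axes as amber_filter_center.
- amber_filter_clear: The clear amber glass of the block, that is its two clear faces (own +y and -y), 18 mm wide and 76 mm high; not to be touched. Origin at the centre of the block's underside.
- green_filter: The other filter block, green glass and green cap, same make and size, in the other pocket of the rack; origin at the centre of its underside. Leave alone.
- rack: Dark wooden rack fixed to the bench, 70 mm (own x) by 150 mm (own y), 22 mm high, with two square pockets 80 mm apart along its own y, 28.5 mm wide, 12 mm deep. Origin at the centre of its underside. Either block may stand in either pocket.
- meter: The smoke meter, fixed to the bench; origin on the bench right under beam_mid, same axes. Base plate 8 mm thick, x +-60 mm, y -93 to +157 mm. Lamp housing: grey open box, x +-55, y +50 to +150 mm, rim 118 mm above the bench, two flaps on top. Receiver: grey post 50 x 36 mm, y -50 to -86 mm, 118 mm high.
- wood_block_2: Loose pine packing block 45 x 85 x 30 mm lying on the bench; leave alone.
- axle: Loose steel axle 20 mm thick, 122 mm long, lying on the bench; leave alone.
There are look-alikes about, which are no part of the job. Of the things shaped like the rack, the wooden one is meant.

How it is judged:
By the outcome, as a careful person would: the job done as asked, in the order asked, and still so for the second after the job is handed in, while the arm keeps its last pose, push and grip.
It also fails if it takes over 61 s, if anything falls off the work surface, if the arm or the gripper's body presses on something with over 40 N, if the wrist force passes 120 N, or if a joint passes its speed limit or range.

## Working session

There is one attempt and no reset: what is moved stays moved. The work goes in short steps, Python scripts to look and compute and a tool call to move; the robot and the scene stay as the last step left them, time stands still between calls to the robot, and variables do not carry over. Pictures are saved under pics/ and viewed, at most 10 in all, crops included, and the job is handed in when it is done.

Besides the shell and the picture viewer there is one more tool, called after "Request:" in YAML: its name, and indented under it one key for each argument. play_rows: Moves the arm, as the interface text tells. Its arguments: {"type":"object","properties":{"rows":{"type":"array","items":{"type":"array","items":{"type":"number"}}},"newtons":{"type":"number"}},"required":["rows"]}

```bash
mkdir -p pics; ls
python3 - <<'E'
from plant import robot, vision
import cv2, numpy as np
o=robot.get_obs(); print({k:np.round(v,4).tolist() for k,v in o.items()})
ims=[]
for n in ("scene","top","wrist"):
    im=vision.camera(n)[:,:,::-1]; cv2.imwrite(f"pics/{n}0.png",im); ims.append(im)
    c=vision.get_calibration(n); print(n,{k:np.round(v,4).tolist() for k,v in c.items()})
E
```

```text
pics
{'t': 0.0, 'joint_positions': [1.1868, 0.4119, -0.0127, 1.5971, 0.0056, 1.1343, -0.0822], 'joint_velocities': [-0.0007, 0.0016, -0.0014, -0.0009, -0.0017, 0.0005, -0.0003], 'effort': [0.0004, -60.063, 0.6819, -29.9413, 0.0137, 0.0105, 0.0], 'tool_pos': [0.1939, -0.5936, 0.2062], 'eef_rot': [-3.14, 0.0001, 0.3158], 'ft_force': [-0.5584, -0.7218, 0.0252], 'ft_torque': [-0.0349, 0.0215, -0.0121], 'gripper_force': 0.0, 'gripper_width': 0.0854}
scene {'vfov': 42.3171, 'cx': 261.5876, 'cy': 192.8011, 'R': [[-0.6304, -0.7759, -0.0245], [-0.426, 0.3722, -0.8246], [0.6489, -0.5093, -0.5652]], 't': [0.3508, 0.2831, 1.144]}
top {'vfov': 45.5345, 'cx': 254.0556, 'cy': 193.4194, 'R': [[0.0107, -0.9998, 0.0145], [-0.9886, -0.0127, -0.1502], [0.1503, -0.0127, -0.9886]], 't': [0.0499, 0.4941, 1.4143]}
wrist {'vfov': 65.3859, 'cx': 249.877, 'cy': 187.7295, 'hand_eye': [[-0.0018, -0.9447, -0.328, 0.0853], [1.0, -0.0013, -0.0015, -0.0009], [0.001, -0.328, 0.9447, -0.1653], [0.0, 0.0, 0.0, 1.0]]}
```

```bash
cd pics
python3 - <<'E'
import cv2
for n in("scene","top"): cv2.imwrite(n+"0b.png",cv2.resize(cv2.imread(n+"0.png"),(800,600),interpolation=cv2.INTER_CUBIC))
E
```

```text
(no output)
```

View pics/scene0b.png

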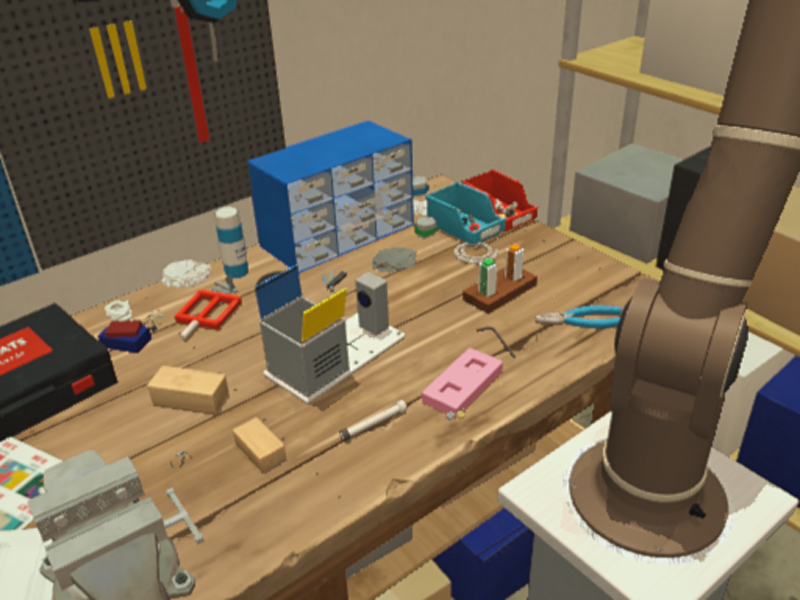

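View pics/top0b.png

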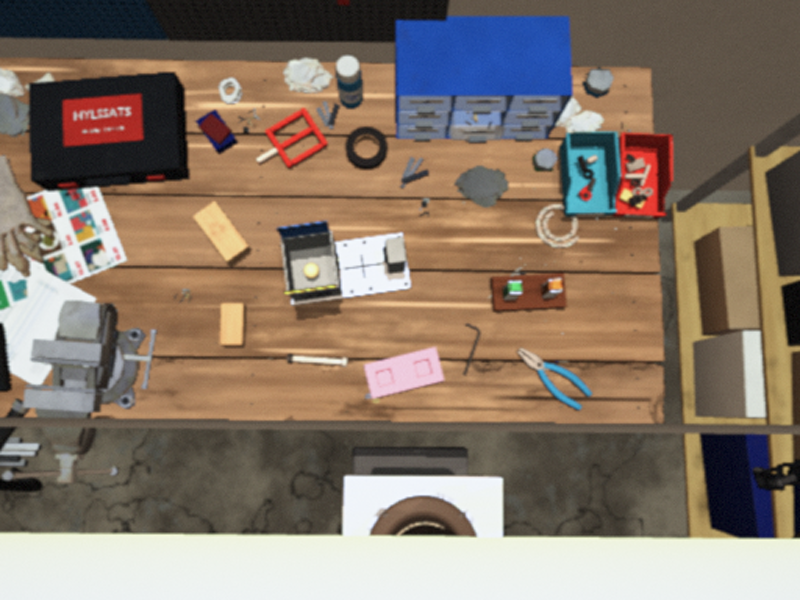

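Two rack-shaped things: the pink one (top 403,372; 800-px view) and the dark wooden one (top 528,292). The wooden one fits "dark wooden rack" and holds the blocks: green cap (514,286) and orange cap (553,286). The meter is at top (350,265), blue flap at its far edge (303,230), yellow at its near edge (312,292). I'll confirm in an enlarged crop.

```bash
cat > h.py <<'E'
import numpy as np, cv2
from scipy.spatial.transform import Rotation as Rn
from plant import robot, vision
def cam(n,obs=None):
    c=vision.get_calibration(n); f=192/np.tan(np.radians(c["vfov"])/2)
    if "R" in c: R=np.array(c["R"]);t=np.array(c["t"])
    else:
        obs=obs or robot.get_obs(); H=np.array(c["hand_eye"])
        T=np.eye(4);T[:3,:3]=Rn.from_euler("xyz",obs["eef_rot"]).as_matrix();T[:3,3]=obs["tool_pos"]
        M=np.linalg.inv(T@H);R=M[:3,:3];t=M[:3,3]
    return dict(f=f,cx=c["cx"],cy=c["cy"],R=R,t=t)
def ray(C,p):
    d=C["R"].T@np.array([(p[0]-C["cx"])/C["f"],(p[1]-C["cy"])/C["f"],1]);return -C["R"].T@C["t"],d/np.linalg.norm(d)
def plane(C,p,z):
    o,d=ray(C,p);return o+d*(z-o[2])/d[2]
def tri(rs):
    A=sum(np.eye(3)-np.outer(d,d) for o,d in rs);b=sum((np.eye(3)-np.outer(d,d))@o for o,d in rs)
    X=np.linalg.solve(A,b);return X,[np.linalg.norm(np.cross(X-o,d)) for o,d in rs]
def proj(C,X):
    q=C["R"]@np.asarray(X)+C["t"];return np.array([C["cx"],C["cy"]])+C["f"]*q[:2]/q[2]
def snap(n,name):
    o=robot.get_obs();C=cam(n,o);im=vision.camera(n)[:,:,::-1].copy();cv2.imwrite(f"pics/{name}.png",im)
    np.savez(f"pics/{name}.npz",**C);return C,im
def load(name): return dict(np.load(f"pics/{name}.npz")),cv2.imread(f"pics/{name}.png")
def blob(im,lo,hi,box=None,amin=5):
    m=cv2.inRange(cv2.cvtColor(im,cv2.COLOR_BGR2HSV),lo,hi)
    if box: k=np.zeros_like(m);x0,y0,x1,y1=box;k[y0:y1,x0:x1]=1;m*=k
    n,l,s,c=cv2.connectedComponentsWithStats(m)
    return sorted([(int(s[i,4]),c[i].round(1).tolist(),s[i,:4].tolist()) for i in range(1,n) if s[i,4]>=amin],reverse=True),m
def shift(dst,rpy=None,o=None):
    "mm / rotvec in the tool axes from the present pose to TCP dst, orientation rpy"
    o=o or robot.get_obs();R=Rn.from_euler("xyz",o["eef_rot"])
    d=R.inv().apply(np.array(dst)-o["tool_pos"])*1000
    w=np.zeros(3) if rpy is None else (R.inv()*Rn.from_euler("xyz",rpy)).as_rotvec()
    return np.round(d,1).tolist(),np.round(w,4).tolist()
E
python3 - <<'E'
from h import *
for n in("scene","top"): np.savez(f"pics/{n}0.npz",**cam(n))
s=load("scene0")[1];t=load("top0")[1]
cr=[(s,160,160,6),(s,290,145,6),(t,170,130,4),(t,305,160,6)]
out=[]
for im,x,y,k in cr:
    w,h=(int(400/k),int(300/k)); 
    c=cv2.resize(im[y:y+h,x:x+w],(400,300),interpolation=cv2.INTER_CUBIC)
    for u in range((x//10+1)*10,x+w,10): cv2.putText(c,str(u),(int((u-x)*k),8),0,.28,(0,255,255),1);cv2.line(c,(int((u-x)*k),10),(int((u-x)*k),14),(0,255,255),1)
    for v in range((y//10+1)*10,y+h,10): cv2.putText(c,str(v),(0,int((v-y)*k)),0,.28,(0,255,255),1)
    out.append(c)
cv2.imwrite("pics/mos.png",np.vstack([np.hstack(out[:2]),np.hstack(out[2:])]))
E
```

```text
(no output)
```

View pics/mos.png

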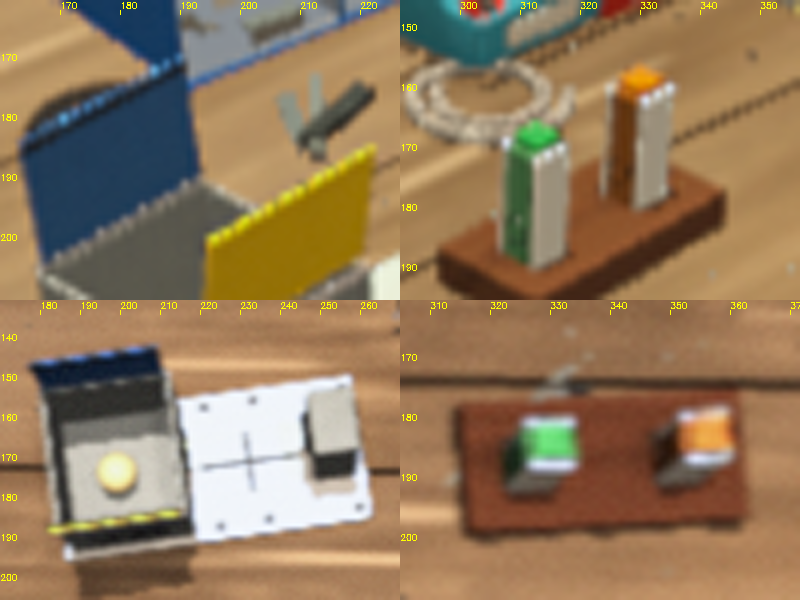

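The crop confirms it: the wooden rack holds the green-capped block (top 329,183) and the orange-capped amber block (top 354,183). Their white faces look towards ±x and their clear faces along y. The meter cross is at top (231,170), the blue flap leans slightly outwards, and the yellow flap is near upright.

Run:
```python
from h import *
S,s=load("scene0");T,t=load("top0")
print("cross",plane(T,(231,170.5),.008))
k=blob(t,(0,0,200),(179,40,255),(170,140,270,200))[0][:4];print("plate",k)
for nm,lo,hi,bt,bs in [("cap",(8,150,150),(20,255,255),(340,175,370,195),(325,150,345,165)),("gcap",(50,100,100),(75,255,255),(315,170,345,195),(300,160,325,175))]:
    a=blob(t,lo,hi,bt)[0][:1];b=blob(s,lo,hi,bs)[0][:1];print(nm,a,b)
    print(tri([ray(T,a[0][1]),ray(S,b[0][1])]), plane(T,a[0][1],.092))
# flap top edges, scene/top eyeballed: blue far-left & right, yellow
for nm,pt,ps in [("blueL",(177.5,146.5),(163.5,184)),("blueR",(209,142.5),(189.5,170)),("yelL",(182.5,188.5),(193,200.5)),("yelR",(215,184),(220.5,185))]:
    print(nm,tri([ray(T,pt),ray(S,ps)]))
for p in [(182,192),(0,0)]: pass
print("tcp now", shift((.5,-.08,.40),(3.1416,0,1.62)))
```

```text
cross [0.57240583 0.13131866 0.008     ]
plate [(1362, [236.7, 169.4], [215, 149, 48, 41]), (236, [198.9, 174.0], [187, 164, 25, 20]), (9, [198.3, 171.9], [197, 171, 4, 3])]
cap [(38, [355.2, 182.1], [351, 180, 9, 5])] [(31, [328.9, 158.0], [326, 156, 8, 6])]
(array([ 0.52564568, -0.25315258,  0.09041183]), [np.float64(0.0015884398656840202), np.float64(0.001588439865684097)]) [ 0.52422688 -0.25389056  0.092     ]
gcap [(36, [329.4, 183.3], [325, 181, 9, 5])] [(30, [311.7, 167.7], [309, 165, 7, 7])]
(array([ 0.52105455, -0.17388398,  0.08885733]), [np.float64(0.0015060950106132436), np.float64(0.00150609501061338)]) [ 0.51943607 -0.17438544  0.092     ]
blueL (array([0.60582915, 0.28101437, 0.18460366]), [np.float64(0.0013708299125241865), np.float64(0.0013708299125240252)])
blueR (array([0.6198773 , 0.19147314, 0.18398109]), [np.float64(0.0024211257981751866), np.float64(0.0024211257981751706)])
yelL (array([0.48445912, 0.26411327, 0.18864256]), [np.float64(0.004185708328431436), np.float64(0.004185708328431444)])
yelR (array([0.49875903, 0.17211907, 0.18707912]), [np.float64(0.0038452778524165764), np.float64(0.0038452778524165625)])
tcp now ([450.5, -393.5, -193.1], [-0.001, -0.0007, -1.3042])
```

Request:
play_rows:
  rows:
    - [50, -50, -40, 0, 0, -0.15, 0]
    - [110, -90, -70, 0, 0, -0.3, 0]
    - [150, -125, -90, 0, 0, -0.45, 0]
    - [190, -160, -110, 0, 0, -0.6, 0]
    - [230, -195, -115, 0, 0, -0.75, 0]
    - [270, -230, -115, 0, 0, -0.9, 0]
    - [305, -265, -115, 0, 0, -1.05, 0]
    - [340, -300, -115, 0, 0, -1.2, 0]
    - [375, -335, -115, 0, 0, -1.3, 0]
    - [390, -360, -115, 0, 0, -1.304, 0]
    - [390, -360, -115, 0, 0, -1.304, 0]

```text
t: 1.25
tool_pos: [0.4522, -0.1315, 0.3222]
eef_rot: [3.141, 0.0, 1.62]
ft_force: [0.7, 0.2, 0.8]
gripper_width: 0.0001
gripper_force: 0.0
```

Run:
```python
from h import *
C,im=snap("wrist","w1")
for nm,X in [("amber",(.5256,-.2532,.092)),("green",(.521,-.174,.092)),("cross",(.572,.131,.008))]: print(nm,proj(C,X))
print(shift((.56,-.06,.32),(3.1416,0,1.62)),shift((.56,.10,.34),(3.1416,0,1.72)))
```

```text
amber [295.36334797 234.78967806]
green [297.58646068 183.92970231]
cross [349.15500717 -52.15014357]
([56.1, 108.2, 3.3], [0.003, -0.0034, 0.0092]) ([215.9, 117.6, -16.2], [0.0032, -0.0032, -0.0908])
```

Request:
play_rows:
  rows:
    - [35, 45, 0, 0, 0, 0, 0]
    - [70, 90, 0, 0, 0, 0, 0]
    - [70, 108, 0, 0, 0, 0, 0]
    - [70, 108, 0, 0, 0, 0, 0]
    - [70, 108, 0, 0, 0, 0, 0]

```text
t: 1.8
tool_pos: [0.5561, -0.0581, 0.3211]
eef_rot: [-3.14, -0.001, 1.621]
ft_force: [0.0, -0.1, -0.2]
gripper_width: -0.0002
gripper_force: 0.0
```

Run:
```python
from h import *
C,im=snap("wrist","w2")
for nm,X in [("amber",(.5256,-.2532,.092)),("green",(.521,-.174,.092)),("cross",(.572,.131,.008))]: print(nm,proj(C,X))
C1,i1=load("w1")
for i in (i1,im):
  for lo,hi in [((8,150,150),(20,255,255)),((50,100,100),(75,255,255))]: print(blob(i,lo,hi,amin=60)[0][:3])
cv2.imwrite("pics/v1.png",np.vstack([cv2.resize(i1,(400,300)),cv2.resize(im,(400,300))]))
print(shift((.56,.10,.34),(3.1416,0,1.72)))
```

```text
amber [224.33489436 274.64534165]
green [222.28972977 228.60500719]
cross [267.9886868    6.87979341]
[(91, [295.5, 231.8], [291, 225, 11, 16])]
[(156, [298.0, 183.3], [293, 174, 12, 17])]
[]
[(137, [223.9, 227.0], [219, 219, 11, 15])]
([158.3, 12.0, -18.5], [-0.0014, 0.0, -0.1005])
```

View pics/v1.png

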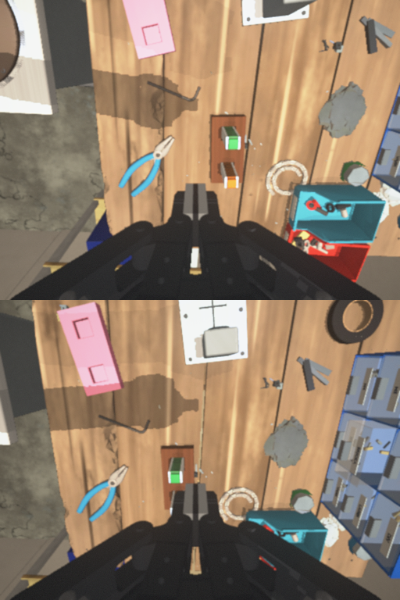

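Wrist view (400-px-tiles): the wooden rack with the green block (232,142) and amber block (232,182) in view 1. The fingers hide the lower half, so things must be viewed ahead (+y side) of the gripper.

Request:
play_rows:
  rows:
    - [48, 5, -8, 0, 0, -0.05, 0]
    - [95, 8, -15, 0, 0, -0.1, 0]
    - [140, 10, -18, 0, 0, -0.1, 0]
    - [188, 12, -18, 0, 0, -0.1, 0]
    - [188, 12, -18, 0, 0, -0.1, 0]
    - [188, 12, -18, 0, 0, -0.1, 0]

```text
t: 2.45
tool_pos: [0.5583, 0.1303, 0.3404]
eef_rot: [3.141, 0.001, 1.721]
ft_force: [-0.0, -0.6, 0.7]
gripper_width: 0.0
gripper_force: 0.0
```

Run:
```python
from h import *
C,im=snap("wrist","w3")
v=cv2.resize(im,(800,600),interpolation=cv2.INTER_CUBIC)
for u in range(0,512,32): cv2.putText(v,str(u),(int(u*1.5625),10),0,.35,(0,0,255),1)
for u in range(0,384,32): cv2.putText(v,str(u),(0,int(u*1.5625)),0,.35,(0,0,255),1)
cv2.imwrite("pics/v2.png",v)
def P(l,z): # meter point guess
    a=.155;return np.array([.572+l[0]*np.cos(a)-l[1]*np.sin(a),.131+l[0]*np.sin(a)+l[1]*np.cos(a),z])
for n,l,z in [("cross",(0,0),.008),("c1",(-.06,-.093),.008),("c2",(.06,-.093),.008),("rim",(-.055,.05),.118),("rim2",(.055,.05),.118),("rim3",(-.055,.15),.118),("rim4",(.055,.15),.118)]: print(n,proj(C,P(l,z)).round(1))
```

```text
cross [257.8 139.1]
c1 [223.7 191.8]
c2 [291.6 191.4]
rim [216.6 115.2]
rim2 [303.6 114.6]
rim3 [212.9  26.5]
rim4 [308.2  25.9]
```

View pics/v2.png

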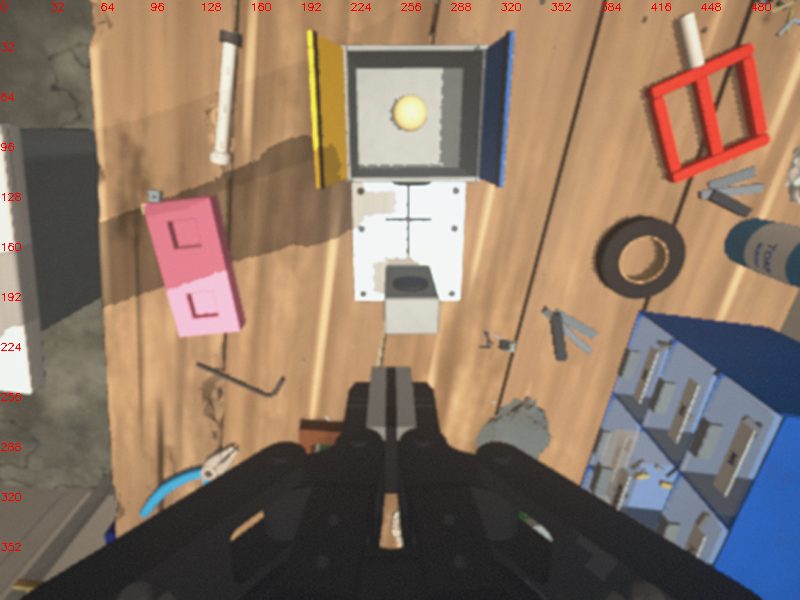

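Wrist view: cross at about (260,140), rim corners near (221,114) and (308,114), and yellow flap at left and blue at right, both about upright and leaning a little out. I'll refine these with line fits.

```bash
cat >> h.py <<'E'
def vline(g,x0,x1,rows):
    "dark line roughly vertical: centroid of darkness per row -> fit x=a*y+b"
    P=[]
    for y in rows:
        w=np.clip(np.median(g[y,x0:x1])-g[y,x0:x1]-15,0,None).astype(float)
        if w.sum()>20: P.append((y,(w*np.arange(x0,x1)).sum()/w.sum()))
    P=np.array(P);a=np.polyfit(P[:,0],P[:,1],1);r=abs(np.polyval(a,P[:,0])-P[:,1]);k=r<=np.median(r)*2+.05
    return np.polyfit(P[k,0],P[k,1],1)
def cross(im,c,wv,wh,skip=3):
    "c approx centre; wv half length of vertical line, wh of horizontal"
    g=im.mean(2);x,y=c
    R=lambda m,h:[i for i in range(m-h,m+h+1) if abs(i-m)>=skip]
    a=vline(g,x-5,x+6,R(y,wv));b=vline(g.T,y-5,y+6,R(x,wh))
    Y=(b[0]*a[1]+b[1])/(1-a[0]*b[0]);return np.array([a[0]*Y+a[1],Y]),a[0],b[0]
E
python3 - <<'E'
from h import *
for n,c,wv,wh in [("w3",(260,140),12,10),("top0",(232,170),7,10)]:
    C,im=load(n);p,a,b=cross(im,c,wv,wh);X=plane(C,p,.008)
    print(n,p.round(2),X.round(4))
    for q in [(p[0]+a*20,p[1]+20),(p[0]+20,p[1]+20*b)]: 
        d=plane(C,q,.008)-X;print(np.degrees(np.arctan2(d[1],d[0])).round(2))
C,im=load("w3")
# housing rim: bright inner edge; profile the grey rim corners + flap tops
hsv=cv2.cvtColor(im,cv2.COLOR_BGR2HSV)
for nm,lo,hi,bx in [("yel",(20,150,80),(35,255,255),(190,10,230,125)),("blue",(100,120,60),(125,255,255),(300,10,340,125))]:
    b,m=blob(im,lo,hi,bx);print(nm,b[:1])
    cn=max(cv2.findContours(m,0,2)[0],key=cv2.contourArea);q=cv2.approxPolyDP(cn,3,True)[:,0];print(q.tolist())
g=im.mean(2)
for r in (30,50,70,90,105): print(r,g[r,210:235].astype(int).tolist(),g[r,295:320].astype(int).tolist())
E
```

```text
w3 [260.74 139.9 ] [0.5771 0.1305 0.008 ]
-80.86
8.24
top0 [231.81 169.92] [0.5744 0.1287 0.008 ]
-170.87
-81.19
yel [(1327, [212.0, 69.9], [203, 23, 19, 96])]
[[203, 23], [208, 118], [221, 113], [218, 32]]
blue [(172, [323.6, 66.7], [320, 21, 8, 98])]
[[327, 21], [320, 118]]
30 [123, 123, 121, 122, 124, 123, 124, 130, 150, 170, 182, 165, 170, 191, 193, 194, 193, 192, 193, 192, 191, 191, 191, 192, 193] [190, 188, 186, 187, 186, 185, 187, 181, 162, 144, 134, 138, 168, 189, 188, 187, 168, 123, 82, 63, 61, 61, 63, 62, 60]
50 [124, 124, 127, 126, 125, 127, 126, 125, 126, 131, 156, 174, 144, 96, 80, 79, 80, 105, 161, 192, 195, 196, 196, 196, 198] [112, 91, 76, 72, 73, 75, 75, 76, 73, 74, 72, 70, 78, 101, 103, 81, 63, 60, 63, 60, 62, 63, 62, 62, 60]
70 [129, 131, 127, 126, 127, 128, 128, 127, 127, 127, 147, 180, 166, 118, 87, 84, 82, 92, 135, 183, 204, 207, 207, 204, 205] [96, 82, 76, 78, 75, 78, 76, 75, 77, 75, 73, 81, 105, 102, 80, 67, 62, 63, 61, 64, 63, 63, 64, 62, 59]
90 [129, 130, 129, 129, 129, 129, 130, 130, 129, 129, 133, 157, 176, 146, 97, 83, 83, 82, 109, 171, 202, 205, 206, 206, 207] [85, 80, 81, 80, 80, 76, 81, 81, 77, 78, 85, 104, 99, 79, 69, 68, 68, 68, 66, 69, 65, 67, 66, 62, 59]
105 [104, 104, 105, 104, 103, 104, 106, 106, 117, 126, 127, 138, 155, 151, 121, 92, 86, 86, 94, 124, 151, 162, 169, 188, 196] [86, 84, 84, 84, 84, 86, 83, 80, 81, 86, 108, 109, 87, 74, 69, 72, 72, 72, 72, 72, 69, 70, 66, 62, 69]
```

Request:
play_rows:
  rows:
    - [25, 30, 0, 0, 0, -0.007, 0]
    - [55, 65, 0, 0, 0, -0.007, 0]
    - [80, 95, 0, 0, 0, -0.007, 0]
    - [97, 118, 0, 0, 0, -0.007, 0]
    - [97, 118, 45, 0, 0, -0.007, 0]
    - [97, 118, 92, 0, 0, -0.007, 0]
    - [97, 118, 140, 0, 0, -0.007, 0]
    - [97, 118, 175, 0, 0, -0.007, 0]
    - [97, 118, 185, 0, 0, -0.007, 0]
    - [97, 118, 185, 0, 0, -0.007, 0]

```text
t: 3.5
tool_pos: [0.6615, 0.241, 0.1539]
eef_rot: [-3.139, 0.001, 1.724]
ft_force: [0.3, 0.1, 0.3]
gripper_width: -0.0003
gripper_force: 0.0
```

Request:
play_rows:
  rows:
    - [0, -12, 0, 0, 0, 0, 0]
    - [0, -22, 0, 0, 0, 0, 0]
    - [0, -30, 0, 0, 0, 0, 0]
    - [0, -37, 0, 0, 0, 0, 0]
    - [0, -44, 0, 0, 0, 0, 0]
    - [0, -50, 0, 0, 0, 0, 0]
    - [0, -56, 2, 0, 0, 0, 0]
    - [0, -62, 6, 0, 0, 0, 0]
    - [0, -66, 10, 0, 0, 0, 0]
    - [0, -69, 14, 0, 0, 0, 0]
    - [0, -72, 17, 0, 0, 0, 0]
    - [0, -72, 17, 0, 0, 0, 0]

```text
t: 4.7
tool_pos: [0.5896, 0.2323, 0.1374]
eef_rot: [-3.141, 0.0, 1.727]
ft_force: [-0.3, 0.5, 0.7]
gripper_width: 0.0001
gripper_force: 0.0
```

Request:
play_rows:
  rows:
    - [0, 0, 2, 0, 0, 0, 0]
    - [0, 0, 4, 0, 0, 0, 0]
    - [0, 0, 5, 0, 0, 0, 0]
    - [0, 0, 5, 0, 0, 0, 0]

```text
t: 5.1
tool_pos: [0.5903, 0.2324, 0.1326]
eef_rot: [-3.141, 0.0, 1.727]
ft_force: [0.2, -0.6, 0.1]
gripper_width: 0.0004
gripper_force: 0.0
```

Run:
```python
from h import *
C,im=snap("scene","s1");t=snap("top","t1")[1]
a=cv2.resize(im[140:265,140:290],(600,500),interpolation=cv2.INTER_CUBIC)[:,:400];b=cv2.resize(t[125:225,165:265],(400,400))
o=np.zeros((500,800,3),np.uint8);o[:,:400]=a;o[:400,400:]=b;cv2.imwrite("pics/v3.png",o)
```

```text
(no output)
```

View pics/v3.png

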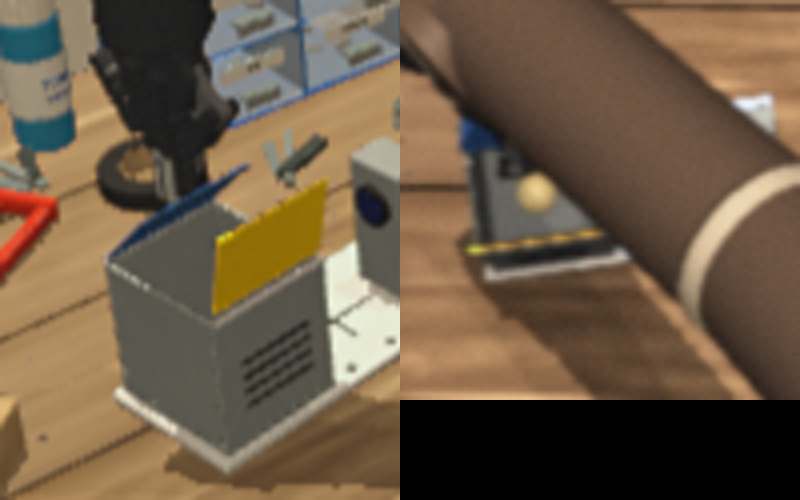

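The blue flap is part folded, seen as a thin sliver (scene crop 110,262 to 245,168), with the fingers behind it. I'll measure its angle numerically.

Run:
```python
from h import *
A=.157;O=np.array([.5765,.130])
def W(x,y,z): c,s=np.cos(A),np.sin(A);return np.array([O[0]+(x*c-y*s)/1e3,O[1]+(x*s+y*c)/1e3,z/1e3])
for n,bx in [("s1",(140,160,230,215)),("t1",(175,150,215,175))]:
    C,im=load(n);b,m=blob(im,(100,100,30),(125,255,255),bx);print(n,b[:2])
    cn=max(cv2.findContours(m,0,2)[0],key=cv2.contourArea);print(cv2.approxPolyDP(cn,1.2,True)[:,0].tolist())
    print("hinge ends",proj(C,W(55,147,121.5)).round(1),proj(C,W(55,53,121.5)).round(1))
    for th in (0,.2,.4,.6,.8,1.): print(th,[proj(C,W(55-65*np.cos(th),y,121.5+65*np.sin(th))).round(1).tolist() for y in(147,53)])
    if n=="s1":print("tip",proj(C,W(30,99,121.6)))
C,im=snap("wrist","w4");b,m=blob(im,(100,100,30),(125,255,255),(150,0,400,200));print(b[:3])
for th in (0,.2,.4,.6,.8,1.): print(th,[proj(C,W(55-65*np.cos(th),y,121.5+65*np.sin(th))).round(1).tolist() for y in(147,53)])
```

```text
s1 [(82, [183.6, 192.1], [171, 185, 25, 17]), (9, [219.1, 161.4], [216, 160, 8, 4])]
[[195, 185], [181, 191], [171, 201], [189, 191]]
hinge ends [165.9 203.9] [192.4 188.8]
0 [[181.9, 213.3], [208.4, 197.3]]
0.2 [[180.9, 209.1], [207.6, 193.2]]
0.4 [[179.4, 204.6], [206.3, 188.9]]
0.6 [[177.3, 200.1], [204.3, 184.6]]
0.8 [[174.7, 195.7], [201.9, 180.4]]
1.0 [[171.8, 191.7], [199.0, 176.5]]
tip [185.75963296 199.35209057]
t1 [(54, [184.1, 158.7], [181, 154, 9, 9])]
[[181, 154], [181, 162], [189, 161], [187, 157]]
hinge ends [179.4 150.8] [210.3 146.5]
0 [[182.0, 171.7], [213.1, 167.3]]
0.2 [[181.4, 170.4], [212.7, 166.0]]
0.4 [[180.6, 168.3], [212.3, 163.9]]
0.6 [[179.8, 165.5], [211.7, 161.0]]
0.8 [[178.9, 162.0], [211.0, 157.5]]
1.0 [[178.1, 158.0], [210.4, 153.4]]
[(3041, [253.2, 180.2], [209, 152, 83, 48])]
0 [[183.2, 151.1], [193.3, 282.9]]
0.2 [[180.6, 156.0], [191.8, 295.2]]
0.4 [[182.8, 161.4], [194.3, 308.4]]
0.6 [[190.6, 167.1], [201.5, 322.2]]
0.8 [[205.0, 172.8], [213.8, 335.6]]
1.0 [[226.1, 178.0], [231.3, 347.7]]
```

The flap is only at about 0.8 rad, so the fingertip seems to stand about 35 mm higher than I assumed. I'll lift clear and check where the fingertips really are in the scene view.

Request:
play_rows:
  rows:
    - [0, 15, -40, 0, 0, 0, 0]
    - [0, 20, -80, 0, 0, 0, 0]
    - [0, 20, -120, 0, 0, 0, 0]
    - [0, 20, -120, 0, 0, 0, 0]
    - [0, 20, -120, 0, 0, 0, 0]

```text
t: 5.75
tool_pos: [0.6103, 0.236, 0.254]
eef_rot: [3.14, -0.0, 1.727]
ft_force: [0.4, -0.5, -1.3]
gripper_width: -0.0002
gripper_force: 0.0
```

Run:
```python
from h import *
o=robot.get_obs();C,im=snap("scene","s2");Cw,w=snap("wrist","w5")
R=Rn.from_euler("xyz",o["eef_rot"]);v=cv2.resize(im[90:240,120:270],(600,600),interpolation=cv2.INTER_CUBIC)
for z in (20,11,0,-8,-30,-62,-100):
    p=proj(C,R.apply([0,0,z/1e3])+o["tool_pos"]);q=((p-[120,90]+.5)*4).astype(int);cv2.circle(v,tuple(map(int,q)),2,(0,0,255),-1);cv2.putText(v,str(z),(int(q[0])+60,int(q[1])),0,.4,(0,0,255),1)
out=np.zeros((600,800,3),np.uint8);out[:,:600]=v;out[:400,600:]=cv2.resize(w[180:300,220:280],(200,400));cv2.imwrite("pics/v4.png",out)
```

View pics/v4.png

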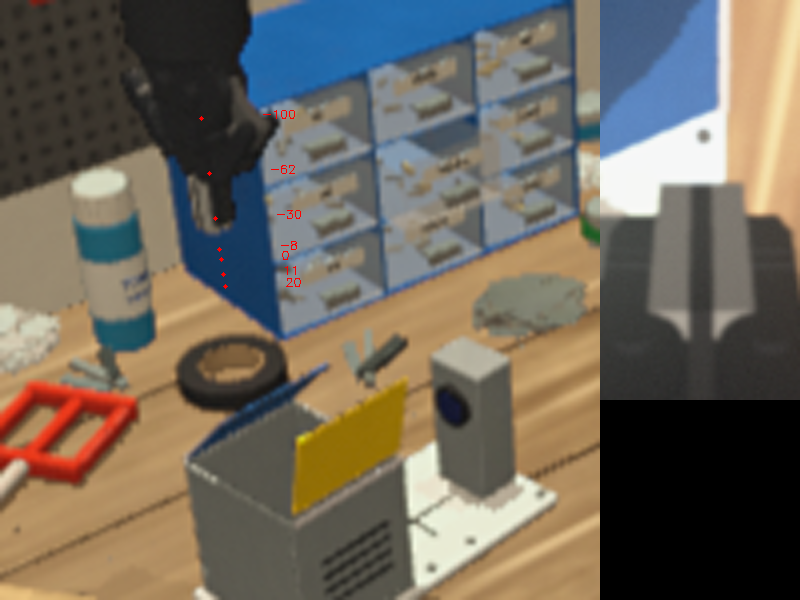

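Shown: the fingertips (crop 213,232) lie about 22–26 mm behind the reported TCP, not 11 mm ahead of it. I'll use that offset, confirm it by contact, and push the blue flap on down.

Request:
play_rows:
  rows:
    - [0, 0, 45, 0, 0, 0, 0]
    - [0, 0, 85, 0, 0, 0, 0]
    - [0, -10, 110, 0, 0, 0, 0]
    - [0, -20, 120, 0, 0, 0, 0]
    - [0, -24, 128, 0, 0, 0, 0]
    - [0, -27, 136, 0, 0, 0, 0]
    - [0, -29, 142, 0, 0, 0, 0]
    - [0, -30, 147, 0, 0, 0, 0]
    - [0, -30, 149, 0, 0, 0, 0]
    - [0, -30, 150, 0, 0, 0, 0]
    - [0, -30, 150, 0, 0, 0, 0]

```text
t: 6.95
tool_pos: [0.5807, 0.231, 0.1032]
eef_rot: [3.141, -0.0, 1.727]
ft_force: [0.8, 0.1, -0.6]
gripper_width: 0.0002
gripper_force: 0.0
```

Request:
play_rows:
  rows:
    - [0, 0, 1, 0, 0, 0, 0]
    - [0, 0, 2, 0, 0, 0, 0]
    - [0, 0, 2, 0, 0, 0, 0]
    - [0, 0, 2, 0, 0, 0, 0]

```text
t: 7.35
tool_pos: [0.5805, 0.231, 0.101]
eef_rot: [3.141, -0.0, 1.727]
ft_force: [0.8, -0.1, -0.3]
gripper_width: -0.0004
gripper_force: 0.1
```

Request:
play_rows:
  rows:
    - [0, 0, 1, 0, 0, 0, 0]
    - [0, 0, 2, 0, 0, 0, 0]
    - [0, 0, 2, 0, 0, 0, 0]
    - [0, 0, 2, 0, 0, 0, 0]

```text
t: 7.75
tool_pos: [0.5804, 0.2309, 0.0989]
eef_rot: [-3.141, 0.0, 1.727]
ft_force: [0.5, 0.0, -0.4]
gripper_width: 0.0004
gripper_force: 0.0
```

Request:
play_rows:
  rows:
    - [0, 0, 0.7, 0, 0, 0, 0]
    - [0, 0, 1.4, 0, 0, 0, 0]
    - [0, 0, 2, 0, 0, 0, 0]
    - [0, 0, 2, 0, 0, 0, 0]

```text
t: 8.15
tool_pos: [0.5804, 0.2309, 0.0974]
eef_rot: [3.141, 0.0, 1.727]
ft_force: [-0.8, -0.7, 3.8]
gripper_width: 0.0002
gripper_force: 2.2
```

```bash
cat >> h.py <<'E'
A=.157;O=np.array([.5765,.130])
def W(x,y,z): c,s=np.cos(A),np.sin(A);return np.array([O[0]+(x*c-y*s)/1e3,O[1]+(x*s+y*c)/1e3,z/1e3])
def M(X): c,s=np.cos(A),np.sin(A);d=np.asarray(X)[:2]-O;return np.round([(d[0]*c+d[1]*s)*1e3,(-d[0]*s+d[1]*c)*1e3,X[2]*1e3],1)
E
python3 - <<'E'
from h import *
print(robot.get_obs()["ft_force"])
C,im=snap("scene","s3");b,m=blob(im,(100,100,30),(125,255,255),(140,160,230,218));print(b[:2])
cn=max(cv2.findContours(m,0,2)[0],key=cv2.contourArea);print(cv2.approxPolyDP(cn,1.2,True)[:,0].tolist())
for th in (0,.1,.2,.3,.4): print(th,[proj(C,W(55-65*np.cos(th),y,121.5+65*np.sin(th))).round(1).tolist() for y in(147,53)])
E
```

```text
[-0.80096063 -0.71135042  3.77363665]
[(220, [180.8, 205.2], [168, 197, 25, 17]), (49, [194.9, 194.3], [192, 190, 9, 10])]
[[168, 204], [182, 213], [192, 207], [192, 201], [186, 204], [182, 200], [182, 197]]
0 [[181.9, 213.3], [208.4, 197.3]]
0.1 [[181.5, 211.2], [208.1, 195.3]]
0.2 [[180.9, 209.1], [207.6, 193.2]]
0.3 [[180.3, 206.8], [207.0, 191.1]]
0.4 [[179.4, 204.6], [206.3, 188.9]]
```

Blue is shut: its corner is at (182,213), as predicted for 0 rad, with 4 N contact. That puts the tips 24 mm behind the reported TCP. Now the yellow flap.

Request:
play_rows:
  rows:
    - [0, 0, -45, 0, 0, 0, 0]
    - [0, 0, -90, 0, 0, 0, 0]
    - [0, -20, -110, 0, 0, 0, 0]
    - [0, -65, -110, 0, 0, 0, 0]
    - [0, -110, -110, 0, 0, 0, 0]
    - [0, -120, -110, 0, 0, 0, 0]
    - [0, -120, -90, 0, 0, 0, 0]
    - [0, -120, -50, 0, 0, 0, 0]
    - [0, -120, -44, 0, 0, 0, 0]
    - [0, -120, -44, 0, 0, 0, 0]

```text
t: 9.2
tool_pos: [0.4614, 0.2121, 0.1403]
eef_rot: [-3.139, 0.0, 1.727]
ft_force: [0.0, -0.2, -0.6]
gripper_width: -0.0003
gripper_force: 0.0
```

Request:
play_rows:
  rows:
    - [0, 15, 0, 0, 0, 0, 0]
    - [0, 26, 0, 0, 0, 0, 0]
    - [0, 38, 0, 0, 0, 0, 0]
    - [0, 46, 2, 0, 0, 0, 0]
    - [0, 53, 4, 0, 0, 0, 0]
    - [0, 63, 10, 0, 0, 0, 0]
    - [0, 71, 18, 0, 0, 0, 0]
    - [0, 76, 26, 0, 0, 0, 0]
    - [0, 79, 32, 0, 0, 0, 0]
    - [0, 80, 36, 0, 0, 0, 0]
    - [0, 80, 38, 0, 0, 0, 0]
    - [0, 80, 38, 0, 0, 0, 0]

```text
t: 10.4
tool_pos: [0.5407, 0.2246, 0.1028]
eef_rot: [-3.141, 0.0, 1.727]
ft_force: [-0.9, 0.3, 0.1]
gripper_width: -0.0001
gripper_force: 0.0
```

Request:
play_rows:
  rows:
    - [0, 0, 0.7, 0, 0, 0, 0]
    - [0, 0, 1.4, 0, 0, 0, 0]
    - [0, 0, 2, 0, 0, 0, 0]
    - [0, 0, 2, 0, 0, 0, 0]

```text
t: 10.8
tool_pos: [0.541, 0.2248, 0.1014]
eef_rot: [3.141, 0.0, 1.727]
ft_force: [-1.3, -0.6, 2.6]
gripper_width: 0.0
gripper_force: 1.8
```

Yellow is shut too, by contact at the same offset. I'll check it by picture, then go up and over to the rack.

Request:
play_rows:
  rows:
    - [0, 0, -45, 0, 0, 0, 0]
    - [0, 0, -90, 0, 0, 0, 0]
    - [-20, -5, -135, 0, 0, 0, 0]
    - [-60, -12, -160, 0, 0, 0, 0]
    - [-105, -20, -180, 0, 0, 0, 0.3]
    - [-152, -30, -195, 0, 0, 0.02, 0.6]
    - [-200, -40, -199, 0, 0, 0.04, 1]
    - [-248, -50, -199, 0, 0, 0.06, 1]
    - [-296, -60, -199, 0, 0, 0.08, 1]
    - [-344, -70, -199, 0, 0, 0.098, 1]
    - [-392, -80, -199, 0, 0, 0.098, 1]
    - [-430, -87, -199, 0, 0, 0.098, 1]

```text
t: 12.0
tool_pos: [0.5208, -0.2171, 0.3]
eef_rot: [-3.141, 0.001, 1.626]
ft_force: [0.5, 0.6, -0.8]
gripper_width: 0.0852
gripper_force: 0.0
```

Run:
```python
from h import *
print(robot.get_obs()["tool_pos"],shift((.52,-.36,.30),(3.1416,0,1.629)))
C,im=snap("scene","s4")
for nm,lo,hi in [("y",(20,120,80),(35,255,255)),("b",(100,100,30),(125,255,255))]:
    b,m=blob(im,lo,hi,(150,180,235,235));print(nm,b[:2]);cn=max(cv2.findContours(m,0,2)[0],key=cv2.contourArea);print(cv2.approxPolyDP(cn,1.5,True)[:,0].tolist())
print("yellow shut pred",[proj(C,W(x,y,125.5)).round(1).tolist() for x,y in[(-55,147),(10,147),(10,53),(-55,53)]])
print("th=.15",[proj(C,W(-55+65*np.cos(.15),y,125.5+65*np.sin(.15))).round(1).tolist() for y in (147,53)])
```

```text
[ 0.52082201 -0.2170634   0.30002696] ([-142.7, -8.8, 0.2], [-0.0001, 0.0012, -0.0026])
y [(545, [198.7, 206.2], [178, 194, 43, 26])]
[[220, 202], [203, 194], [178, 210], [193, 219]]
b [(237, [183.6, 199.5], [168, 190, 33, 20]), (27, [232.1, 191.5], [230, 188, 5, 8])]
[[200, 194], [193, 190], [168, 205], [176, 209]]
yellow shut pred [[193.2, 218.8], [176.7, 209.1], [203.2, 193.4], [219.8, 202.3]]
th=.15 [[176.4, 206.2], [203.1, 190.6]]
```

Request:
play_rows:
  rows:
    - [-48, -3, 0, 0, 0, 0, 1]
    - [-96, -6, 0, 0, 0, 0, 1]
    - [-140, -9, 0, 0, 0, 0, 1]
    - [-143, -9, 0, 0, 0, 0, 1]
    - [-143, -9, 0, 0, 0, 0, 1]

```text
t: 12.55
tool_pos: [0.5205, -0.3578, 0.2992]
eef_rot: [-3.141, -0.001, 1.626]
ft_force: [0.4, 0.4, 0.0]
gripper_width: 0.0853
gripper_force: 0.0
```

Run:
```python
from h import *
C,im=snap("wrist","w6")
for nm,lo,hi,X in [("amber",(8,150,150),(20,255,255),(.5256,-.2532,.091)),("green",(50,100,100),(75,255,255),(.521,-.174,.091))]:
    print(nm,proj(C,X),blob(im,lo,hi,amin=60)[0][:3])
```

```text
amber [259.04640808  67.51509522] [(83, [260.0, 69.7], [254, 61, 14, 17]), (72, [240.9, 86.6], [236, 78, 11, 19])]
green [259.47012885 -12.02355487] []
```

Request:
play_rows:
  rows:
    - [-40, -2, 0, 0, 0, 0, 1]
    - [-70, -4, 0, 0, 0, 0, 1]
    - [-70, -4, 0, 0, 0, 0, 1]
    - [-70, -4, 0, 0, 0, 0, 1]

```text
t: 13.0
tool_pos: [0.5218, -0.4253, 0.3]
eef_rot: [3.141, -0.001, 1.63]
ft_force: [1.0, 0.0, 0.8]
gripper_width: 0.0854
gripper_force: 0.0
```

Run:
```python
from h import *
C2,im=snap("wrist","w7");C1,i1=load("w6")
for nm,lo,hi,X in [("amber",(8,150,150),(20,255,255),(.5256,-.2532,.091)),("green",(50,100,100),(75,255,255),(.521,-.174,.091))]:
    print(nm,proj(C2,X),blob(im,lo,hi,amin=60)[0][:3])
def crop(i,C):
    p=proj(C,(.5236,-.2135,.06)).astype(int);x,y=max(p[0]-33,0),max(p[1]-62,0)
    c=cv2.resize(i[y:y+125,x:x+83],(400,600),interpolation=cv2.INTER_CUBIC);s=600/125
    for u in range(x//10*10+10,x+83,10): cv2.putText(c,str(u),(int((u-x)*s),10),0,.35,(0,255,255),1)
    for v in range(y//10*10+10,y+125,10): cv2.putText(c,str(v),(0,int((v-y)*s)),0,.35,(0,255,255),1)
    return c
cv2.imwrite("pics/v5.png",np.hstack([crop(i1,C1),crop(im,C2)]))
```

```text
amber [262.2382196   0.914037 ] []
green [263.27431343 -90.01108692] []
```

View pics/v5.png

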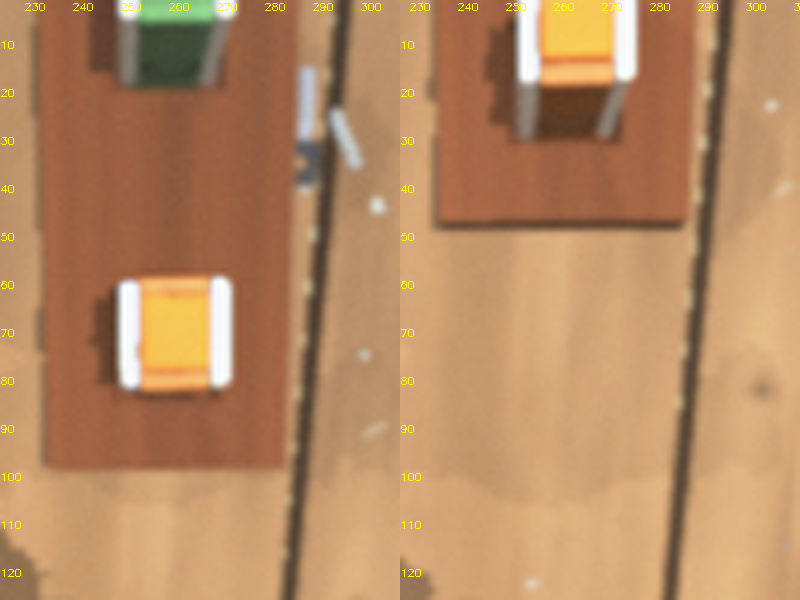

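View: block top (w6) spans about x 249–273, y 58–82, white faces left and right and square to the tool. Block yaw therefore matches tool yaw 1.626. I'll take a second baseline closer in.

Request:
play_rows:
  rows:
    - [45, 2, 20, 0, 0, 0, 1]
    - [90, 5, 40, 0, 0, 0, 1]
    - [105, 6, 50, 0, 0, 0, 1]
    - [105, 6, 50, 0, 0, 0, 1]
    - [105, 6, 50, 0, 0, 0, 1]

```text
t: 13.55
tool_pos: [0.5215, -0.3207, 0.2509]
eef_rot: [3.141, 0.001, 1.631]
ft_force: [0.5, 0.0, 0.8]
gripper_width: 0.0853
gripper_force: 0.0
```

Run:
```python
from h import *
C2,i2=snap("wrist","w8");C1,i1=load("w6");T,t=load("top0");S,s=load("scene0")
def top(im,C):
    p=proj(C,(.5256,-.2532,.088)).astype(int);x0,y0=p-28;x0=max(x0,0);y0=max(y0,0);h=cv2.cvtColor(im,cv2.COLOR_BGR2HSV)
    m=cv2.inRange(h,(0,0,205),(179,45,255))|cv2.inRange(h,(8,110,190),(25,255,255));k=np.zeros_like(m);k[y0:p[1]+28,x0:p[0]+28]=m[y0:p[1]+28,x0:p[0]+28]
    k=cv2.morphologyEx(k,cv2.MORPH_CLOSE,np.ones((5,5)))
    r=cv2.minAreaRect(max(cv2.findContours(k,0,2)[0],key=cv2.contourArea));return r
R=[top(i1,C1),top(i2,C2)];print(R)
print("tri",tri([ray(C1,R[0][0]),ray(C2,R[1][0])]),[plane(c,r[0],.086) for c,r in((C1,R[0]),(C2,R[1]))])
a=[ray(T,(355.2,182.1)),ray(S,(328.9,158.0))]
o=robot.get_obs();print(o["tool_pos"],o["eef_rot"])
for n,c in(("w6",C1),("w8",C2)):print(n,blob(load(n)[1],(8,150,150),(25,255,255),amin=60)[0][:3])
```

```text
[((261.0, 68.5), (23.0, 22.0), 90.0), ((259.0, 103.5), (25.0, 24.0), 90.0)]
tri (array([ 0.52776155, -0.25401878,  0.08841278]), [np.float64(0.0002528659451041751), np.float64(0.00025286594510442155)]) [array([ 0.52809034, -0.25389597,  0.086     ]), array([ 0.52758984, -0.25416431,  0.086     ])]
[ 0.52139664 -0.32198774  0.25101978] [3.14061740e+00 1.36898445e-03 1.62922047e+00]
w6 [(223, [260.9, 69.0], [254, 61, 14, 17]), (72, [240.9, 86.6], [236, 78, 11, 19])]
w8 [(318, [259.1, 105.3], [252, 95, 16, 23])]
```

Request:
play_rows:
  rows:
    - [34, 5, 0, 0, 0, 0, 1]
    - [68, 9.5, 0, 0, 0, 0, 1]
    - [68, 9.5, 30, 0, 0, 0, 1]
    - [68, 9.5, 75, 0, 0, 0, 1]
    - [68, 9.5, 120, 0, 0, 0, 1]
    - [68, 9.5, 130, 0, 0, 0, 1]
    - [68, 9.5, 130, 0, 0, 0, 1]

```text
t: 14.3
tool_pos: [0.526, -0.2538, 0.1193]
eef_rot: [-3.14, -0.001, 1.628]
ft_force: [0.9, 0.6, 0.9]
gripper_width: 0.0853
gripper_force: 0.0
```

Run:
```python
from h import *
o=robot.get_obs();C,im=snap("wrist","w9");print(o["tool_pos"],o["eef_rot"],shift((.527,-.254,.021),(3.1416,0,1.629)))
print(proj(C,(.527,-.254,.086)))
cv2.imwrite("pics/v6.png",cv2.resize(im[100:340,100:420],(800,600),interpolation=cv2.INTER_CUBIC))
```

```text
[ 0.52601365 -0.25383863  0.11928028] [-3.13951153e+00 -1.29332837e-03  1.62787245e+00] ([0.1, -0.4, 100.1], [0.0008, 0.0001, -0.001])
[251.09351743 210.31721211]
```

View pics/v6.png

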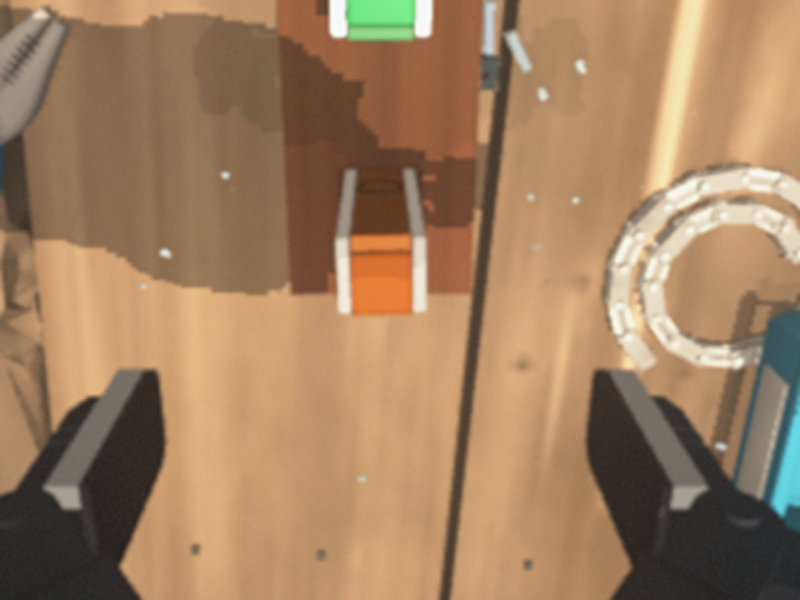

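The block (382,270 in crop) sits between the open fingers (165 and 588 inner tips) to within about 1.5 mm. The green block is clear at (380,20). Descending.

Request:
play_rows:
  rows:
    - [0, 1.5, 30, 0, 0, 0, 1]
    - [0, 1.5, 60, 0, 0, 0, 1]
    - [0, 1.5, 85, 0, 0, 0, 1]
    - [0, 1.5, 98, 0, 0, 0, 1]
    - [0, 1.5, 98, 0, 0, 0, 1]
    - [0, 1.5, 98, 0, 0, 0, 1]

```text
t: 14.95
tool_pos: [0.5295, -0.2538, 0.0239]
eef_rot: [3.139, 0.001, 1.629]
ft_force: [-0.2, -0.2, 0.8]
gripper_width: 0.0855
gripper_force: 0.0
```

Request:
play_rows:
  newtons: 25
  rows:
    - [0, 0, 0, 0, 0, 0, 0.45]
    - [0, 0, 0, 0, 0, 0, 0.4]
    - [0, 0, 0, 0, 0, 0, 0.36]
    - [0, 0, 0, 0, 0, 0, 0.34]
    - [0, 0, 0, 0, 0, 0, 0.3]
    - [0, 0, 0, 0, 0, 0, 0.2]
    - [0, 0, 0, 0, 0, 0, 0.1]
    - [0, 0, 0, 0, 0, 0, 0]
    - [0, 0, 0, 0, 0, 0, 0]
    - [0, 0, 0, 0, 0, 0, 0]

```text
t: 15.95
tool_pos: [0.5282, -0.2534, 0.0224]
eef_rot: [3.141, 0.0, 1.629]
ft_force: [-1.3, -0.3, 4.9]
gripper_width: 0.0257
gripper_force: 25.2
```

Gripped at 25.7 mm width. Lifting straight out, then over to short of the beam.

Request:
play_rows:
  newtons: 35
  rows:
    - [0, 0, 0, 0, 0, 0, 0]
    - [0, 0, -10, 0, 0, 0, 0]
    - [0, 0, -25, 0, 0, 0, 0]
    - [0, 0, -55, 0, 0, 0, 0]
    - [0, 0, -95, 0, 0, 0, 0]
    - [0, 0, -135, 0, 0, 0, 0]
    - [0, 0, -170, 0, 0, 0, 0]
    - [0, 0, -180, 0, 0, 0, 0]
    - [0, 0, -180, 0, 0, 0, 0]

```text
t: 16.85
tool_pos: [0.5289, -0.2535, 0.2043]
eef_rot: [3.138, 0.002, 1.629]
ft_force: [0.1, -0.6, -2.0]
gripper_width: 0.0254
gripper_force: 34.6
```

Request:
play_rows:
  rows:
    - [25, 5, 0, 0, 0, 0, 0]
    - [60, 13, 0, 0, 0, -0.02, 0]
    - [100, 22, 0, 0, 0, -0.04, 0]
    - [140, 31, 0, 0, 0, -0.06, 0]
    - [180, 40, 0, 0, 0, -0.08, 0]
    - [220, 50, 0, 0, 0, -0.099, 0]
    - [255, 57, 0, 0, 0, -0.099, 0]
    - [275, 62, 0, 0, 0, -0.099, 0]
    - [280, 63, 0, 0, 0, -0.099, 0]
    - [280, 63, 0, 0, 0, -0.099, 0]
    - [280, 63, 0, 0, 0, -0.099, 0]

```text
t: 17.95
tool_pos: [0.5742, 0.0281, 0.201]
eef_rot: [-3.14, 0.001, 1.726]
ft_force: [0.6, -0.3, -1.5]
gripper_width: 0.0257
gripper_force: 34.6
```

Run:
```python
from h import *
P=[]
for i in range(4):
    o=robot.get_obs();C,im=snap("wrist",f"c{i}");g=proj(C,(.577,.1305,.008));
    try:
        p,a,b=cross(im,tuple(int(round(v)) for v in g),14,10);X=plane(C,p,.008);d=[plane(C,q,.008)-X for q in((p[0]+a*20,p[1]+20),(p[0]+20,p[1]+20*b))]
        print(g.round(1),p.round(2),X.round(4),np.degrees([np.arctan2(d[0][0],-d[0][1]),np.arctan2(d[1][1],d[1][0])]).round(2),o["tool_pos"].round(4) if hasattr(o["tool_pos"],"round") else o["tool_pos"],np.round(o["eef_rot"],4))
    except Exception as e: print(g,e)
s=snap("scene","s5")[1]
a=cv2.resize(im[0:240,100:420],(400,300));Cs=cam("scene");q=proj(Cs,robot.get_obs()["tool_pos"]).astype(int)
b=cv2.resize(s[q[1]-60:q[1]+60,q[0]-80:q[0]+80],(400,300),interpolation=cv2.INTER_CUBIC)
cv2.imwrite("pics/v7.png",np.hstack([a,b]));print(q)
```

```text
[266.4  69.7] [266.62  70.26] [0.5773 0.1299 0.008 ] [8.36 9.14] [0.5742 0.0281 0.201 ] [-3.1398e+00  7.0000e-04  1.7262e+00]
[266.2  69.4] [266.35  70.03] [0.5773 0.1299 0.008 ] [8.78 8.92] [0.5744 0.0278 0.2013] [-3.1402e+00  8.0000e-04  1.7255e+00]
[266.   69.5] [266.21  70.17] [0.5774 0.1298 0.008 ] [8.89 9.14] [0.5745 0.0279 0.2015] [-3.1406e+00  7.0000e-04  1.7253e+00]
[265.8  69.7] [266.04  70.26] [0.5774 0.13   0.008 ] [8.74 9.54] [0.5746 0.0281 0.2017] [-3.1410e+00  5.0000e-04  1.7253e+00]
[247 150]
```

View pics/v7.png

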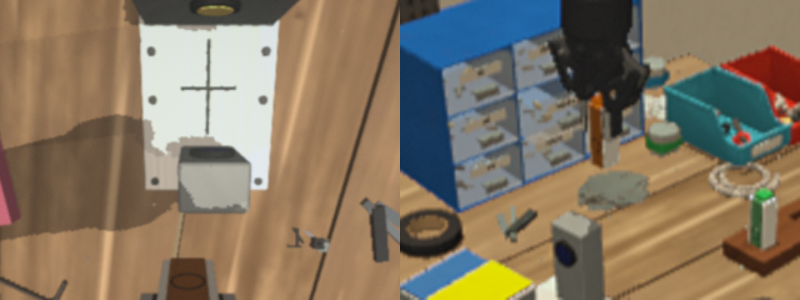

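The cross is at (208,88) in the left crop, giving (0.5773, 0.1299) with yaw about 8.9°. The right crop shows the amber block held upright by its white faces and both flaps shut. Moving over the cross.

Request:
play_rows:
  rows:
    - [25, 5, 0, 0, 0, 0, 0]
    - [55, 10.5, 0, 0, 0, 0, 0]
    - [80, 15, 0, 0, 0, 0, 0]
    - [96, 18, 0, 0, 0, -0.002, 0]
    - [101, 19, 0, 0, 0, -0.002, 0]
    - [101, 19, 0, 0, 0, -0.002, 0]
    - [101, 19, 0, 0, 0, -0.002, 0]
    - [101, 19, 0, 0, 0, -0.002, 0]

```text
t: 19.0
tool_pos: [0.578, 0.1309, 0.2019]
eef_rot: [-3.141, 0.001, 1.728]
ft_force: [-0.8, 0.3, -1.1]
gripper_width: 0.0258
gripper_force: 34.6
```

Run:
```python
from h import *
P=[]
for i in range(6):
    C,im=snap("scene","s6");o=robot.get_obs();P.append(np.r_[o["tool_pos"],np.unwrap([3.14,o["eef_rot"][0]])[1],o["eef_rot"][1:]])
m=np.mean(P,0);print(m.round(4),np.std(P,0).round(4));m[3]%=2*np.pi
print(shift((.5778,.1305,.070),(3.1416,0,1.727),dict(tool_pos=m[:3],eef_rot=m[3:])))
```

```text
[5.7780e-01 1.3180e-01 2.0200e-01 3.1416e+00 4.0000e-04 1.7286e+00] [0.0001 0.0004 0.     0.0001 0.0002 0.0005]
([-1.2, -0.2, 132.0], [-0.0, 0.0004, 0.0016])
```

Request:
play_rows:
  rows:
    - [-0.5, 0, 25, 0, 0, 0, 0]
    - [-0.5, 0, 50, 0, 0, 0, 0]
    - [-0.5, 0, 75, 0, 0, 0, 0]
    - [-0.5, 0, 100, 0, 0, 0, 0]
    - [-0.5, 0, 120, 0, 0, 0, 0]
    - [-0.5, 0, 132, 0, 0, 0, 0]
    - [-0.5, 0, 132, 0, 0, 0, 0]
    - [-0.5, 0, 132, 0, 0, 0, 0]
    - [-0.5, 0, 132, 0, 0, 0, 0]

```text
t: 20.2
tool_pos: [0.5786, 0.1325, 0.0712]
eef_rot: [3.14, -0.0, 1.73]
ft_force: [-0.4, -0.2, -1.1]
gripper_width: 0.0256
gripper_force: 34.7
```

Run:
```python
from h import *
import h
h.A=.156;h.O[:]=[.5773,.1299]
P=[]
for i in range(6):
    C,im=snap("scene","s7");o=robot.get_obs();P.append(np.r_[o["tool_pos"],o["eef_rot"][0]%(2*np.pi),o["eef_rot"][1:]])
print(np.mean(P,0).round(4),np.std(P,0).round(4),o["gripper_width"])
pr=lambda *a:proj(C,W(*a)).round(1).tolist()
print("clear +y face corners bottom/top",[pr(x,13,z) for x,z in((-13,57),(13,57),(13,133),(-13,133))])
print("white -x face",[pr(-13,y,z) for y,z in((-13,57),(13,57),(13,133),(-13,133))],"cap",pr(0,0,139))
p=np.array(pr(0,0,90)).astype(int);bx=(p[0]-15,p[1]-35,p[0]+15,p[1]+30)
hs=cv2.cvtColor(im,cv2.COLOR_BGR2HSV)
for n,lo,hi in[("amber",(5,120,40),(22,255,255)),("white",(0,0,140),(179,60,255)),("cap",(5,180,200),(22,255,255))]:
    b,m=blob(im,lo,hi,bx);print(n,b[:3])
    if b:
        cn=max(cv2.findContours(m,0,2)[0],key=cv2.contourArea);print(cv2.approxPolyDP(cn,1,True)[:,0].tolist())
```

```text
[5.7830e-01 1.3230e-01 7.0900e-02 3.1402e+00 1.0000e-04 1.7297e+00] [0.0002 0.0001 0.0003 0.0005 0.0001 0.    ] 0.02599406051211776
clear +y face corners bottom/top [[221.2, 210.0], [214.9, 206.6], [212.8, 184.4], [219.3, 187.8]]
white -x face [[227.8, 205.9], [221.2, 210.0], [219.3, 187.8], [226.0, 183.8]] cap [219.2, 182.3]
amber [(131, [215.1, 192.4], [205, 181, 15, 26]), (6, [222.8, 182.2], [222, 181, 3, 3]), (5, [227.2, 197.6], [227, 196, 2, 4])]
[[218, 181], [215, 181], [214, 185], [216, 198], [214, 199], [210, 192], [205, 194], [219, 202], [215, 206], [219, 203]]
white [(279, [227.1, 213.0], [220, 199, 15, 27]), (24, [210.1, 210.4], [205, 207, 12, 8])]
[[220, 199], [220, 204], [222, 204], [222, 218], [224, 218], [229, 223], [227, 224], [223, 221], [223, 225], [234, 225], [234, 212], [229, 208], [229, 201], [226, 201], [225, 199]]
cap []
```

Run:
```python
from h import *
import h
h.A=.156;h.O[:]=[.5773,.1299]
for i in range(3):
    o=robot.get_obs();C,im=snap("wrist",f"d{i}")
b,m=blob(im,(20,120,80),(35,255,255));print(np.round(o["tool_pos"],4),b[:2])
ys=[]
for x in range(100,420,8):
    r=np.where(m[:,x])[0]
    if len(r)>5: ys.append((x,r.max()+.5,M(plane(C,(x,r.max()+.5),.1255)).tolist()))
print(ys[::3])
print([proj(C,W(x,53,125.5)).round(1).tolist() for x in(-55,10)])
Cs,s=load("s7");hs=cv2.cvtColor(s,cv2.COLOR_BGR2HSV)
for y in range(186,216,2): print(y,[ "%d/%d/%d"%tuple(hs[y,x]) for x in range(211,229)])
```

```text
[0.5779 0.1321 0.0702] [(32346, [184.2, 85.9], [80, 0, 198, 179])]
[(100, np.float64(129.5), [-53.6, 72.2, 125.5]), (124, np.float64(177.5), [-47.3, 53.9, 125.5]), (148, np.float64(177.5), [-38.1, 53.9, 125.5]), (172, np.float64(177.5), [-28.9, 53.9, 125.5]), (196, np.float64(177.5), [-19.6, 53.9, 125.5]), (220, np.float64(178.5), [-10.4, 53.5, 125.5]), (244, np.float64(178.5), [-1.2, 53.5, 125.5]), (268, np.float64(178.5), [8.1, 53.5, 125.5])]
[[104.4, 179.7], [273.0, 179.8]]
186 ['17/68/108', '18/41/80', '17/55/106', '13/157/115', '14/214/138', '14/219/150', '15/227/179', '15/219/183', '11/169/104', '7/56/41', '60/8/31', '30/16/31', '0/8/32', '60/9/30', '0/8/32', '0/9/30', '0/8/31', '30/9/30']
188 ['16/88/110', '18/39/86', '17/61/84', '14/137/115', '13/185/99', '14/209/95', '14/206/99', '13/164/95', '16/57/94', '20/36/63', '18/29/44', '15/16/32', '0/8/32', '15/17/30', '0/0/30', '12/36/35', '15/97/63', '21/45/57']
190 ['16/94/117', '19/46/105', '17/61/67', '15/104/125', '13/164/104', '13/202/97', '14/213/96', '12/169/101', '17/57/117', '20/45/118', '19/50/112', '19/50/56', '0/0/30',
[... 2228 characters left out ...]
9/25/231']
210 ['14/41/185', '16/46/150', '17/47/114', '20/42/92', '27/34/82', '25/34/83', '25/36/85', '25/33/84', '25/34/82', '28/33/92', '34/31/172', '35/24/233', '34/23/236', '29/25/232', '28/26/231', '26/28/231', '24/31/231', '22/33/232']
212 ['21/39/84', '25/34/83', '25/33/84', '25/33/85', '25/33/84', '23/39/86', '23/36/85', '25/33/84', '22/34/82', '25/36/86', '33/32/152', '35/24/233', '31/25/233', '24/31/231', '23/32/231', '23/32/231', '23/32/231', '24/31/231']
214 ['27/33/84', '25/36/86', '25/36/86', '25/33/85', '25/36/85', '25/36/84', '25/36/84', '27/31/82', '25/34/83', '25/37/82', '32/34/135', '34/25/232', '34/23/236', '35/24/235', '37/24/236', '33/24/233', '27/29/232', '25/31/233']
```

The scene edges and the flap seen by the wrist both put the block about 1 mm too far towards the lens and 1–2 mm too high. The net commanded lift was also 48 mm against 47 needed. Trimming.

Request:
play_rows:
  rows:
    - [-0.6, 0, 0.6, 0, 0, 0, 0]
    - [-1.2, 0, 1.2, 0, 0, 0, 0]
    - [-1.2, 0, 1.2, 0, 0, 0, 0]
    - [-1.2, 0, 1.2, 0, 0, 0, 0]

```text
t: 21.05
tool_pos: [0.5779, 0.131, 0.0688]
eef_rot: [-3.141, 0.0, 1.73]
ft_force: [-0.5, -0.1, -1.9]
gripper_width: 0.0255
gripper_force: 34.7
```

Run:
```python
from h import *
import h
h.A=.156;h.O[:]=[.5773,.1299]
for i in range(4): o=robot.get_obs();C,im=snap("wrist",f"e{i}");print(np.round(o["tool_pos"],4),np.round(o["eef_rot"],4))
b,m=blob(im,(20,120,80),(35,255,255))
R=[];F=[]
for y in range(60,171,10):
    r=np.where(m[y])[0];R.append(M(plane(C,(r.max()+.5,y),.1255))[0])
for x in range(130,260,10): r=np.where(m[:,x])[0];F.append(M(plane(C,(x,r.max()+.5),.1255)))
F=np.array(F);print("yellow edge x (10):",np.round(R,1),"front y (53):",F[:,1].mean().round(2),"slope",np.degrees(np.polyfit(F[:,0],F[:,1],1)[0]).round(2))
S,s=snap("scene","s8");g=s.mean(2)
def cr(a,b,th): # edge crossing along list
    v=np.array(b);k=np.where(np.diff((v>th).astype(int)))[0][0];return a[k]+(th-v[k])/(v[k+1]-v[k])
for x in(222,223,224,225,226): 
    rows=list(range(202,214));print(x,"bottom",round(cr(rows,[g[y,x] for y in rows],190),2),"pred",np.interp(x,[221.2,227.8],[210.,205.9]).round(2))
sat=cv2.cvtColor(s,cv2.COLOR_BGR2HSV)[:,:,1].astype(float)
print([(y,round(cr(list(range(216,223)),[-sat[y,x] for x in range(216,223)],-120),2),np.interp(y,[187.8,210],[219.3,221.2]).round(2)) for y in range(189,201,2)])
```

```text
[0.5779 0.131  0.0688] [-3.1415  0.      1.7298]
[0.578  0.1309 0.0688] [-3.1416  0.      1.7297]
[0.5779 0.131  0.0688] [-3.1415  0.      1.7298]
[0.578  0.131  0.0688] [ 3.1416 -0.      1.7298]
yellow edge x (10): [ 9.9 10.   9.7  9.8  9.9  9.7  9.8  9.9  9.6  9.7  9.8  9.5] front y (53): 53.66 slope -0.33
222 bottom 209.31 pred 209.5
223 bottom 208.67 pred 208.88
224 bottom 208.43 pred 208.26
225 bottom 207.37 pred 207.64
226 bottom 206.72 pred 207.02
[(189, np.float64(218.69), np.float64(219.4)), (191, np.float64(218.96), np.float64(219.57)), (193, np.float64(219.25), np.float64(219.75)), (195, np.float64(219.37), np.float64(219.92)), (197, np.float64(219.5), np.float64(220.09)), (199, np.float64(219.45), np.float64(220.26))]
```

```bash
python3 -c "
from plant import robot,sign_off
o=robot.get_obs();print(o['t'],o['gripper_width'],o['ft_force']);print(sign_off())"
```

```text
21.3 0.025619718747128598 [-0.93891437 -0.07363136 -1.21528199]
the job is handed in; nothing more can be done
None
```

I handed the job in at 21.3 s: the blue flap and then the yellow flap are shut, and the amber block is held by its frosted faces within about 1–2 mm of the beam middle (by camera checks), ring level with the lens.

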